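Clamp the test head and hold 10 N on a rubber stopper

ROBOT

A 7-joint arm with a two-finger parallel gripper is mounted at the origin on the work surface. World frame = base frame: x ahead of the robot, y to its left, z up, the work surface at z = 0. Lengths are in m, angles in rad, forces in N, time in s.
With the tool pointing down it reaches from about 0.425 to 1.025 m from the base axis. Payload 3.6 kg.
Tool frame: the origin (TCP) lies midway between the tips of the shut fingers; the grasp point (between the pads) lies 19 mm behind it; z points along the fingers, y is the direction in which the jaws open and shut (so a half turn about z gives the same grasp; the last joint's range is limited). The gripper opens to 85 mm and grips with 20 to 120 N. Pads are 22 mm wide; open, the fingers measure 114 mm over their backs; the gripper's body (76 mm by 85 mm) begins 54 mm behind the grasp point. The pads swing forward as they close: fully open they stand 13 mm farther back than shut.
Start: joints at [-1.274, 0.591, 0.048, 1.609, -0.033, 0.943, -0.034], TCP at [0.276, 0.67, 0.231] pointing down, gripper open.
Joint ranges: [-2.69, 2.69], [-0.47, 2.24], [-1.27, 1.36], [0.19, 2.51], [-1.53, 4.68], [0.08, 2.07], [-3.09, 3.09]. Speed limits (rad/s): [2.57, 2.57, 3.14, 3.14, 3.14, 3.14, 3.14].

INTERFACE

Orientations are given as [roll, pitch, yaw] about the fixed x, y, z axes, in that order (R = Rz(yaw) Ry(pitch) Rx(roll)).
In Python, from bench import robot gives the robot as it stands.
- The arm moves only by the shell command python3 -m inch 'ROWS'. ROWS is JSON, a list that holds one entry, the list of rows, each a list of 7 numbers: the shift along the tool's x, y, z in cm, then the turn, a rotation vector about the tool's x, y, z in degrees, then the finger opening in cm, from 0 to 8.54. A call has 1 to 12 rows; each row shifts and turns the pose as measured when the row begins, along the tool's axes as they then stand; what a row does not reach is not made up. A row lasts 1/10 s, in which the tool goes at most 50 mm and 8.59 degrees, less where a joint would pass 70% of its speed; a pose out of reach is approached as far as the arm can. A call with a gripper value outside its range is refused whole. The fingers move at their own pace and stop on an object; the grip force is fixed at half the most. Time passes only in rows, so rows that do not move let the fingers close. It gives the time, the measured TCP pose, the force and the opening at its end, in the units of the state.
- robot.sense(): the state, without advancing time (a new reading comes with each control period).
- robot.read_camera(name): name is "side" or "top" or "wrist"; returns the picture (384x512x3 uint8, red, green, blue); there is no depth.
- robot.get_calibration(name): a dict with "fx", "fy", "cx", "cy" (pixels), "dist_coeffs" ([k1, k2, p1, p2, k3] as OpenCV has them; the pictures are not rectified), "world_to_cam" (4x4, takes a point from world to camera coordinates); the wrist camera has in their place "hand_eye" (4x4, takes a point from camera to tool coordinates, whose origin is the TCP and whose axes are the flange's). Camera axes: x right, y down, z forward; pixel columns grow to the right and rows downward; lengths in m; the calibration is good to about 2 mm. A picture is of the moment at which its call begins: read the wrist's pose just before it. get_calibration takes no time and is no camera call.
- robot.finish_job(): hands the job in, once; it reports no verdict.
The state is a dict: "clock": time; "joints": joint angles; "joint_velocities": joint speeds; "effort": joint torques, N m; "position": TCP position; "orientation": TCP orientation; "ft_force": force on the tool from outside, world axes, zero at the start; "moment": the same for the moment, N m; "grip_width": opening from 0.0 (shut) to 1.0 (fully open).
Only numpy, scipy, OpenCV 4.12 (cv2) and the standard library are available. Lean on these libraries where they do the work, as an engineer would, in place of code of your own. Each camera call takes 0.05 s, during which the arm holds its last target.

TASK

A rubber stopper stands ready on the table of the small lever-operated compression stand, but the stand's head is still loose on its column. Lock the head where it is by swinging the quick-release clamp lever fully home against the head, then press the hand lever down until the dial gauge shows about 10 newtons on the stopper, never letting it go past 15 newtons on the way. Finish while still holding the hand lever there at about 10 newtons, and leave the wash bottle, the beaker and the tray of stoppers where they are.

Things in the scene. Friction and masses are not known exactly. Their poses are not given: they have to be found in the camera images.
- stand: Fixed grey lever-operated test stand; its frame is used below, (x, y, z) in mm. Origin: centre of the underside of its base (230 x 150 x 25) on the bench; front (-x) faces the robot, yaw varies. Steel column dia 28 at (55, 0), top z 305. Round steel specimen table dia 70 at (-30, 0), top z 45.
- head (a joint): Height of the head on the column above its set collar, m; 0 at the start. Grey block x -50 to 85, y -26 to 26 (boss radius 30 round the column), z 185 to 245, clamp collar on it (radius 26) to z 271. Counterbalanced: with the clamp open, pressing lifts it at about 6 N on the stopper instead of loading further.
- platen: Flat steel pressing disc, dia 40 x 8; origin at the centre of its underside, (-30, 0, 67) at rest. It hangs under the dial gauge (round, dia 68, centre z 139, dial facing the front), which hangs on the square ram (16 mm wide, top z 285) that runs through the head.
- clamp_lever (a joint): Angle of the quick-release cam lever of the head's column clamp, rad. 0 = wide open, pointing to the stand's +y (left); starts at 0 to 0.35. Swings level, counter-clockwise seen from above, to its stop at 1.57 = fully home, pointing to the stand's -x along the head's left edge. Stays where left; about 2 N at its end moves it.
- clamp_pivot (a point): Point on the vertical pivot axis of the clamp lever at its mid height, (55, 38, 258) in the stand frame.
- clamp_tip (a point): Point in the clamp lever's outer end (white sleeve), 55 mm from clamp_pivot, at mid height. The lever is a straight level bar reaching 76 mm from the pivot, 8 to 11 mm wide, 15 mm high (z 251 to 266). Open, its outer end stands free all round; home, it is free above and on its left side.
- lever_arm (a joint): Angle of the hand lever, rad. 0 = at rest, handle end to the stand's -x and rising 0.50 rad above level; grows as it is pressed down, stop at 1.05; springs back to 0. Drives the disc down 18 mm per rad: it meets the stopper at 0.33, then (clamp home) 36 N per rad, so 10 N at about 0.61, the handle then 0.11 rad below level.
- lever_handle: White plastic handle of the hand lever, right (-y) side of the stand: round sleeve dia 24, 75 long. Origin on its axis, 110 mm from the lever's pivot, a level axis along y through (-12, -52, 215) of the stand; own -x points away from the pivot. Origin at z 268 at rest, about z 203 at 10 N. Pressing there takes 1 to 2 N at first, about 4 N at 10 N on the gauge.
- gauge_needle (a joint): Angle of the dial gauge's needle, rad: 0.2356 rad per newton on the stopper. 0 = no load (needle to the dial's lower left), 2.36 = 10 N (straight up), 3.53 = 15 N, 4.71 = 20 N (lower right). The gauge yields 0.5 mm per newton.
- stopper: Grey rubber stopper, 32 mm flange down, 16 mm high, loose, centred under the pressing disc on the stand's round specimen table. Origin at the centre of its underside. It is already in place.
- table_center (a point): Centre of the top of the specimen table (dia 70 mm), (-30, 0, 45) in the stand frame.
- wash_bottle: White plastic wash bottle, dia 74 mm, body 170 mm high, spout to 215 mm; loose bystander. Origin at the centre of its underside.
- stopper_tray: Flat steel tray 130 x 100 x 22 mm with spare stoppers; bystander. Origin at the centre of its underside.
- beaker: Glass beaker, dia 72 x 95 mm high; bystander. Origin at the centre of its underside.

How it is judged:
On the way, in this order (a step that is already met when the one before it is completed fails the run):
1. the clamp lever is swung home (past 1.35 rad) with no load on the stopper (value of joint clamp_lever above 1.35 rad and value of joint gauge_needle below 0.24 rad), for 0.2 s.
2. the hand lever is pressed until the gauge shows 7.5 to 12.5 N, head locked (value of joint gauge_needle between 1.767 and 2.945 rad and value of joint clamp_lever above 1.35 rad), for 0.5 s.
At the end, for the whole second after the job is handed in: Still pressing the hand lever (over 1.5 N on its handle); through the last second the gauge reads 7.5 to 12.5 N with the disc on the stopper, the clamp lever is home (past 1.35 rad), the head within 2 mm of its set height, the stopper upright within 8 mm of the table centre (all of step 2 and contact force between platen and stopper above 6 N and contact force between any of the fingers, the arm and lever_handle above 1.5 N and value of joint head below 0.002 m and horizontal distance between stopper and table_center below 0.008 m and angle between stopper's own z axis and vertical below 0.1 rad); the arm keeps its last pose, push and grip.
It fails at once if the gauge goes past 15 N (value of joint gauge_needle above 3.534 rad).
It fails at once if the stopper is loaded (over 2 N) while the clamp lever is not home (value of joint gauge_needle above 0.47 rad and value of joint clamp_lever below 1.2 rad).
It fails at once if a bystander is moved more than 20 mm (distance of any of wash_bottle, stopper_tray, beaker from where it was at the start of the episode above 0.02 m).
It also fails if it takes over 45 s, if anything falls off the work surface, if the arm or the gripper's body presses on something with over 40 N, if the wrist force passes 120 N, or if a joint passes its speed limit or range.

## Working session

There is one attempt and no reset: what is moved stays moved. The work goes in short steps, Python scripts to look and compute and a shell command to move; the robot and the scene stay as the last step left them, time stands still between calls to the robot, and variables do not carry over. Pictures are saved under pics/ and viewed, and the job is handed in when it is done.

```bash
ls; mkdir -p pics
python3 - <<'E'
from bench import robot
import cv2
print(robot.sense())
for n in ["side","top","wrist"]:
    im=robot.read_camera(n); cv2.imwrite(f"pics/{n}0.png",im[:,:,::-1])
    c=robot.get_calibration(n); print(n,c)
E
```

```text
pics
{'clock': 0.0, 'joints': array([-1.2734823 ,  0.59212286,  0.04830779,  1.60985339, -0.03329632,
        0.94267438, -0.03373353]), 'joint_velocities': array([-0.00054633,  0.002256  ,  0.0018683 ,  0.00034539, -0.0010954 ,
       -0.00096618,  0.00154411]), 'effort': array([-8.69638399e-06, -5.48681760e+01,  1.54665794e+00, -1.98117793e+01,
        9.36008088e-03,  9.03343898e-03, -1.00275466e-05]), 'position': array([0.27586408, 0.66956183, 0.23012681]), 'orientation': array([-3.13934359e+00,  1.35176326e-04,  2.75082051e+00]), 'ft_force': array([-0.00220719, -0.22459018, -0.58773758]), 'moment': array([-0.02254542, -0.05361349, -0.01350893]), 'grip_width': 1.0021490543003388}
side {'fx': 453.93895251706215, 'fy': 453.93895251706215, 'cx': 247.73064881070297, 'cy': 192.699805095997, 'dist_coeffs': array([0.02914877, 0.        , 0.        , 0.        , 0.        ]), 'world_to_cam': array([[ 0.90522945, -0.42490411, -0.00401809, -0.52218712],
       [-0.21689028, -0.45389726, -0.86425452,  0.28399488],
       [ 0.3654015 ,  0.78322013, -0.50303874,  1.05839103],
       [ 0.     
[... 346 characters left out ...]
 -0.0631667 ,  0.59082623],
       [ 0.06366081, -0.01787156, -0.99781156,  1.23344006],
       [ 0.        ,  0.        ,  0.        ,  1.        ]])}
wrist {'fx': 307.02565689950256, 'fy': 307.02565689950256, 'cx': 258.80319654215316, 'cy': 195.07301872642412, 'dist_coeffs': array([0.01495838, 0.        , 0.        , 0.        , 0.        ]), 'hand_eye': array([[ 9.75364350e-04, -9.54490843e-01, -2.98238629e-01,
         7.55884047e-02],
       [ 9.99999511e-01,  8.81704646e-04,  4.48583278e-04,
         9.90942999e-04],
       [-1.65210246e-04, -2.98238921e-01,  9.54491236e-01,
        -1.41772698e-01],
       [ 0.00000000e+00,  0.00000000e+00,  0.00000000e+00,
         1.00000000e+00]])}
```

View pics/side0.png

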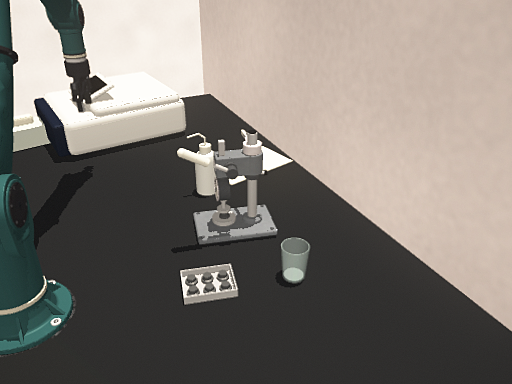

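View pics/top0.png

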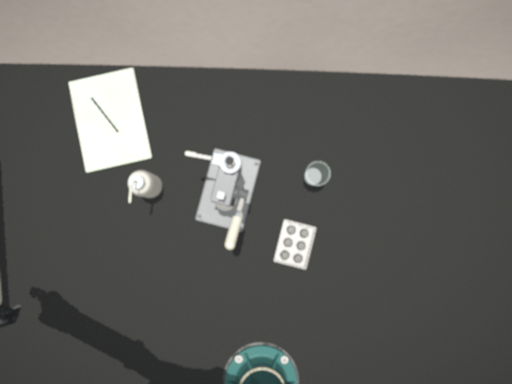

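View pics/wrist0.png

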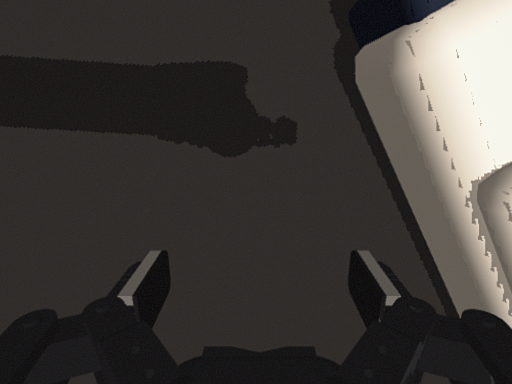

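Run:
```python
import cv2
a=cv2.imread("pics/top0.png")[130:270,110:350]; cv2.imwrite("pics/top0z.png",cv2.resize(a,None,fx=3.3,fy=3.3,interpolation=cv2.INTER_CUBIC))
a=cv2.imread("pics/side0.png")[120:260,160:330]; cv2.imwrite("pics/side0z.png",cv2.resize(a,None,fx=4,fy=4,interpolation=cv2.INTER_CUBIC))
```

```text
(no output)
```

View pics/top0z.png

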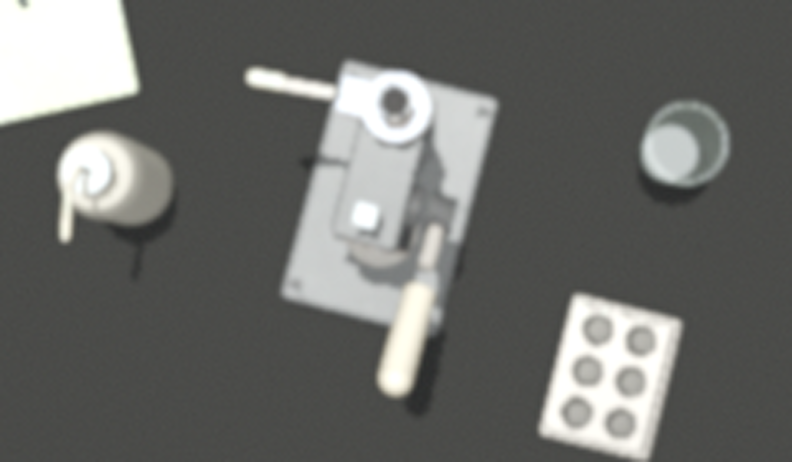

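View pics/side0z.png

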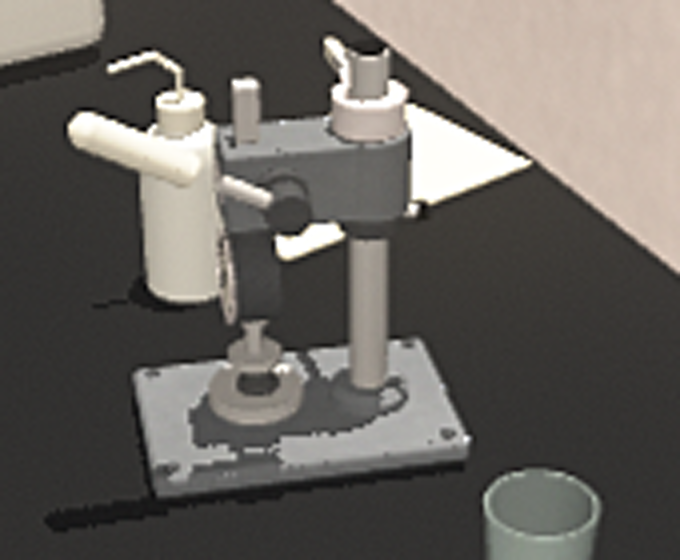

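```bash
cat > h.py <<'E'
import numpy as np, cv2
from scipy.optimize import least_squares
from scipy.spatial.transform import Rotation as R
from bench import robot
def proj(n,P,sense=None):
    c=robot.get_calibration(n); K=np.array([[c['fx'],0,c['cx']],[0,c['fy'],c['cy']],[0,0,1]])
    if n=='wrist':
        T=np.eye(4);T[:3,:3]=R.from_euler('xyz',sense['orientation']).as_matrix();T[:3,3]=sense['position']
        W=np.linalg.inv(T@c['hand_eye'])
    else: W=c['world_to_cam']
    p,_=cv2.projectPoints(np.atleast_2d(P).astype(float),cv2.Rodrigues(W[:3,:3])[0],W[:3,3],K,c['dist_coeffs'])
    return p[:,0]
def S(pose,P):
    x,y,t=pose; P=np.atleast_2d(P)/1000.; c,s=np.cos(t),np.sin(t)
    return np.c_[x+c*P[:,0]-s*P[:,1], y+s*P[:,0]+c*P[:,1], P[:,2]]
E
python3 - <<'E'
from h import *
M=np.array([[115,75,25],[115,-75,25],[-115,75,25],[55,0,305],[-30,0,285]])
z=lambda p,s,o:(np.array(p,float)+.5)/s-.5+np.array(o)
ut=z([[347,62],[497,100],[283,295],[398,100],[366,216]],3.3,[110,130])
Ms=np.array([[-115,75,25],[-115,-75,25],[115,-75,25],[115,75,25],[-30,0,285],[55,0,305]])
us=z([[135,370],[155,488],[468,440],[412,340],[245,82],[370,48]],4,[160,120])
f=lambda p:np.r_[(proj('top',S(p,M))-ut).ravel(),(proj('side',S(p,Ms))-us).ravel()]
r=least_squares(f,[.6,.05,-.2]); print(r.x); print(f(r.x).reshape(-1,2).round(1))
p=r.x; np.save('stand.npy',p)
# clamp tip
from math import *
tt=z([[250,76]],3.3,[110,130])[0]
g=lambda a:proj('top',S(p,[[55-76*sin(a),38+76*cos(a),258]]))[0]-tt
for a in np.arange(0,.4,.05): print(round(a,2),g(a).round(1))
n=lambda q:S(p,[q]).round(3)[0]
print('tip0',n([55,38+55,258]),'piv',n([55,38,258]),'handle rest',n([-12-110*cos(.5),-52,268]),'handle 10N',n([-12-110*cos(.11),-52,203]))
E
```

```text
[ 0.58354722  0.11496138 -0.22162655]
[[-0.6 -1. ]
 [ 1.  -0.6]
 [-0.1  0.7]
 [-0.5  0.2]
 [ 0.8 -0.2]
 [-1.6  0.1]
 [-0.6 -1. ]
 [ 0.8  0.4]
 [ 2.  -1.2]
 [-0.6  1. ]
 [-0.8 -0.2]]
0.0 [ 1.  -1.2]
0.05 [0.6 0.3]
0.1 [0.4 1.7]
0.15 [0.2 3.2]
0.2 [0.  4.7]
0.25 [-0.   6.2]
0.3 [0.  7.7]
0.35 [0.1 9.2]
tip0 [0.658 0.194 0.258] piv [0.646 0.14  0.258] handle rest [0.466 0.088 0.268] handle 10N [0.454 0.091 0.203]
```

```bash
cat >> h.py <<'E'
def sh(targets,start=None):
    s=robot.sense(); q=s['position'] if start is None else np.array(start); M=R.from_euler('xyz',s['orientation']).as_matrix()
    for t in targets:
        t=np.array(t); print(t.round(3),'shift cm',((t-q)@M*100).round(2)); q=t
def clampF(a,off,r=55,z=.254):
    p=np.load('stand.npy'); d=np.array([-np.sin(a),np.cos(a)]); n=np.array([-np.cos(a),-np.sin(a)])
    w=S(p,[[*(np.array([55,38])+r*d-off*n),258]])[0]; w[2]=z; return w
E
python3 - <<'E'
from h import *
s=robot.sense()
print(R.from_euler('xyz',s['orientation']).as_matrix().round(2).tolist())
A=clampF(.04,38); q=s['position']
sh([[*q[:2],.33],[*A[:2],.33],A]+[clampF(a,20,z=.254) for a in (.04,.3,.6,.9,1.2,1.4,1.57)])
E
```

```text
[[-0.92, 0.38, -0.0], [0.38, 0.92, -0.0], [-0.0, -0.0, -1.0]]
[0.276 0.67  0.33 ] shift cm [-0.   -0.02 -9.96]
[0.693 0.187 0.33 ] shift cm [-56.93 -28.75   0.06]
[0.693 0.187 0.254] shift cm [0.   0.01 7.6 ]
[0.675 0.19  0.254] shift cm [ 1.76 -0.37  0.  ]
[0.661 0.196 0.254] shift cm [ 1.52  0.01 -0.  ]
[0.644 0.198 0.254] shift cm [ 1.69 -0.47  0.  ]
[0.627 0.195 0.254] shift cm [ 1.47 -0.94  0.  ]
[0.611 0.187 0.254] shift cm [ 1.13 -1.34  0.  ]
[0.602 0.179 0.254] shift cm [ 0.51 -1.05  0.  ]
[0.596 0.172 0.254] shift cm [ 0.26 -0.96  0.  ]
```

```bash
python3 -m inch '[[[0,0,-4.5,0,0,0,0],[-1,-0.5,-4.5,0,0,0,0],[-3,-1.5,-1,0,0,0,0],[-4,-2,0,0,0,0,0],[-4,-2,0,0,0,0,0],[-4,-2,0,0,0,0,0],[-4,-2,0,0,0,0,0],[-4,-2,0,0,0,0,0],[-4,-2,0,0,0,0,0],[-4,-2,0,0,0,0,0]]]'
python3 - <<'E'
from h import *
s=robot.sense()
A=clampF(.04,38)
print(s['orientation'])
sh([[*A[:2],.33]])
E
```

```text
clock: 1.15
position: [0.5103, 0.4001, 0.3293]
orientation: [-3.136, -0.006, 2.772]
ft_force: [0.6, 0.2, 0.6]
grip_width: 0.002
[-3.13553263 -0.00634799  2.77153016]
[0.693 0.187 0.33 ] shift cm [-24.72 -13.25  -0.14]
```

```bash
python3 -m inch '[[[-4,-2.2,0,0,0,0,0],[-4,-2.2,0,0,0,0,0],[-4,-2.2,0,0,0,0,0],[-4,-2.2,0,0,0,0,0],[-4,-2.2,0,0,0,0,0],[-3,-1.8,0,0,0,0,0],[0,0,0,0,0,0,0]]]'
python3 - <<'E'
from h import *
s=robot.sense()
A=clampF(.04,38)
print(s['orientation'])
sh([A])
for n in ['top','wrist','side']:
  cv2.imwrite(f'pics/{n}1.png',robot.read_camera(n)[:,:,::-1])
E
```

```text
clock: 1.85
position: [0.6872, 0.1776, 0.3262]
orientation: [-3.128, -0.004, 2.76]
ft_force: [0.6, -1.4, 0.3]
grip_width: 0.001
[-3.12838591 -0.00412078  2.75961375]
[0.693 0.187 0.254] shift cm [-0.2  1.2  7.2]
```

View pics/wrist1.png

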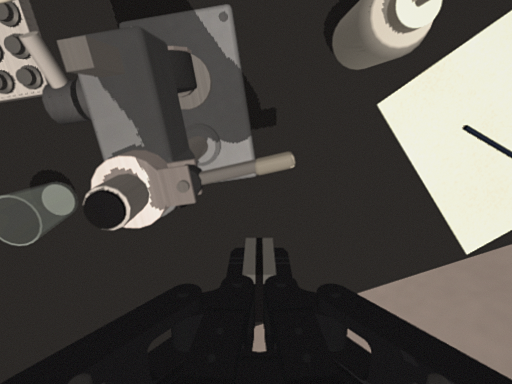

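View pics/side1.png

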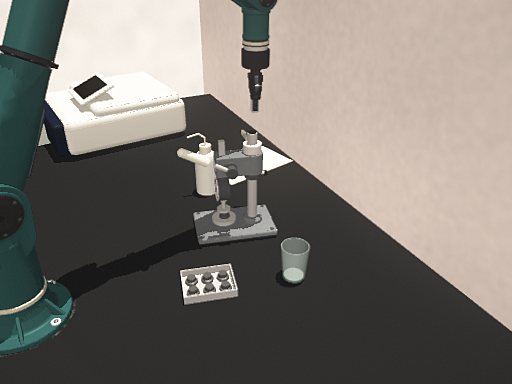

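Run:
```python
from h import *
from math import *
s=robot.sense();p=np.load('stand.npy')
for a in (0,.04,.08,.12,.16): print(a,proj('wrist',S(p,[[55-76*sin(a),38+76*cos(a),266],[55-22*sin(a),38+22*cos(a),266]]),s).round(1).tolist())
print(proj('wrist',S(p,[[55,0,305]]),s))
```

```text
0 [[285.0, 171.4], [206.3, 182.8]]
0.04 [[284.3, 167.0], [206.0, 181.5]]
0.08 [[283.5, 162.6], [205.7, 180.3]]
0.12 [[282.4, 158.2], [205.3, 179.1]]
0.16 [[281.2, 153.9], [204.9, 177.9]]
[[ 90.69877228 214.94615825]]
```

```bash
python3 -m inch '[[[0.0,0,0,0,0,0,0],[0,0,0,0,0,0,0]]]'
python3 - <<'E'
from h import *
from math import *
s=robot.sense();print(s['position'],s['joint_velocities'].round(3))
im=robot.read_camera('wrist');cv2.imwrite('pics/wrist2.png',im[:,:,::-1])
p=np.load('stand.npy')
for a in (0,.08,.16): print(a,proj('wrist',S(p,[[55-76*sin(a),38+76*cos(a),266],[55-22*sin(a),38+22*cos(a),266]]),s).round(1).tolist())
print(proj('wrist',S(p,[[55,0,305],[115,75,25],[-115,75,25]]),s))
E
```

```text
clock: 2.2
position: [0.6812, 0.1909, 0.3258]
orientation: [-3.134, -0.012, 2.776]
ft_force: [-0.4, -0.3, -0.5]
grip_width: 0.002
[0.68121392 0.19093192 0.32577528] [-0.022 -0.004 -0.015  0.006 -0.01  -0.     0.004]
0 [[279.8, 177.1], [201.5, 187.9]]
0.08 [[278.4, 168.4], [200.9, 185.5]]
0.16 [[276.2, 159.7], [200.1, 183.1]]
[[ 85.13607927 220.32474772]
 [249.36166631 182.23579135]
 [221.8863029    8.28773828]]
```

View pics/wrist2.png

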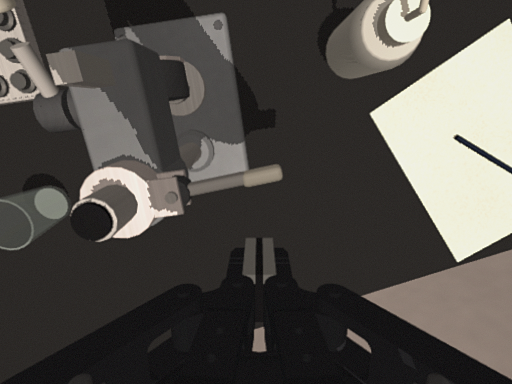

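Run:
```python
import cv2
a=cv2.imread("pics/top1.png")[130:270,110:350]; cv2.imwrite("pics/top1z.png",cv2.resize(a,None,fx=3.3,fy=3.3,interpolation=cv2.INTER_CUBIC))
```

```text
(no output)
```

View pics/top1z.png

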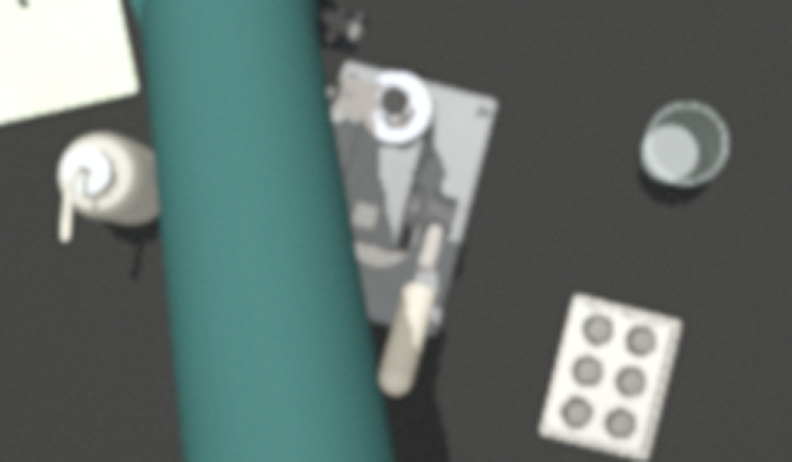

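```bash
python3 -m inch '[[[-1,0,1.5,0,0,0,0],[0,0,2,0,0,0,0],[0,0,2,0,0,0,0],[0,0,1.5,0,0,0,0],[0,0,0,0,0,0,0],[0,0,0,0,0,0,0]]]'
python3 - <<'E'
from h import *
s=robot.sense()
print(s['position'],s['joint_velocities'].round(3))
cv2.imwrite('pics/wrist3.png',robot.read_camera('wrist')[:,:,::-1])
cv2.imwrite('pics/side3.png',cv2.resize(robot.read_camera('side')[80:260,160:330,::-1],None,fx=3,fy=3))
sh([clampF(a,20,z=.254) for a in (.04,.3,.6,.9,1.2,1.4,1.57)])
E
```

```text
clock: 2.85
position: [0.69, 0.1915, 0.2497]
orientation: [-3.135, -0.012, 2.783]
ft_force: [0.8, 0.3, 0.6]
grip_width: -0.001
[0.69002925 0.19145813 0.24973149] [-0.003  0.02  -0.003  0.017  0.001 -0.005  0.001]
[0.675 0.19  0.254] shift cm [ 1.36 -0.63 -0.35]
[0.661 0.196 0.254] shift cm [1.52 0.06 0.02]
[0.644 0.198 0.254] shift cm [ 1.7  -0.41  0.02]
[0.627 0.195 0.254] shift cm [ 1.5  -0.9   0.02]
[0.611 0.187 0.254] shift cm [ 1.17 -1.3   0.02]
[0.602 0.179 0.254] shift cm [ 0.54 -1.03  0.01]
[0.596 0.172 0.254] shift cm [ 0.29 -0.95  0.01]
```

View pics/wrist3.png

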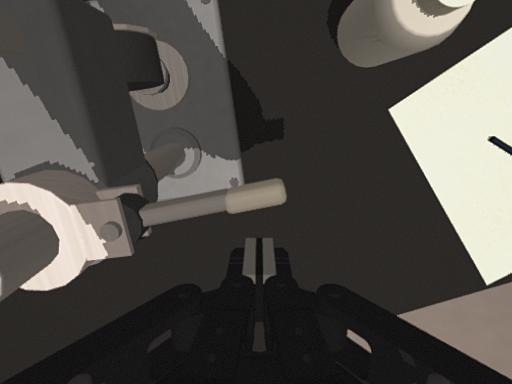

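View pics/side3.png

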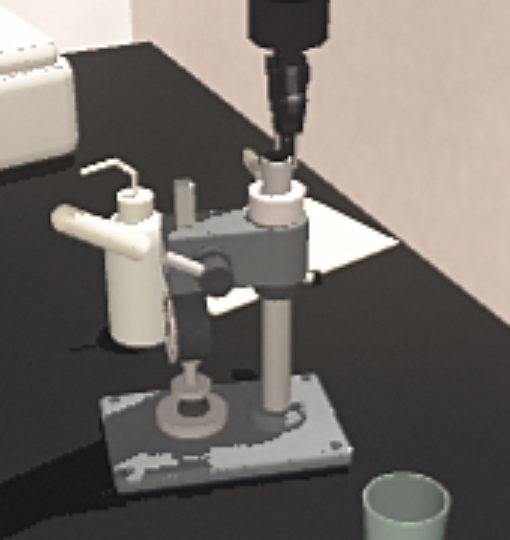

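```bash
python3 -m inch '[[[1.2,-0.3,-0.3,0,0,0,0],[1.5,0,0,0,0,0,0],[1.6,-0.4,0,0,0,0,0],[0,0,0,0,0,0,0]]]'
python3 - <<'E'
from h import *
s=robot.sense()
print(s['position'],s['joint_velocities'].round(3))
cv2.imwrite('pics/wrist4.png',robot.read_camera('wrist')[:,:,::-1])
sh([clampF(a,20,z=.254) for a in (.6,.9,1.2,1.4,1.57)])
E
```

```text
clock: 3.35
position: [0.6478, 0.1997, 0.2578]
orientation: [-3.14, -0.002, 2.783]
ft_force: [-0.7, -0.2, 0.8]
grip_width: 0.0
[0.64780364 0.1997018  0.25778654] [-0.003 -0.001  0.009 -0.029  0.006 -0.022 -0.   ]
[0.644 0.198 0.254] shift cm [ 0.42 -0.29  0.4 ]
[0.627 0.195 0.254] shift cm [ 1.5 -0.9  0. ]
[0.611 0.187 0.254] shift cm [ 1.17 -1.3   0.  ]
[0.602 0.179 0.254] shift cm [ 0.54 -1.04  0.  ]
[0.596 0.172 0.254] shift cm [ 0.29 -0.95  0.  ]
```

View pics/wrist4.png

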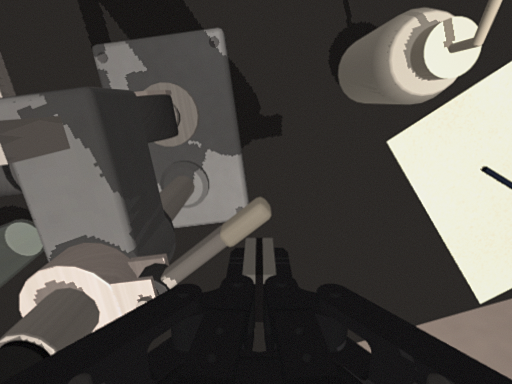

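```bash
python3 -m inch '[[[0.9,-0.4,0.4,0,0,0,0],[1.4,-0.8,0,0,0,0,0],[1.2,-1.3,0,0,0,0,0],[0.5,-1,0,0,0,0,0],[0,0,0,0,0,0,0]]]'
python3 - <<'E'
from h import *
s=robot.sense()
print(s['position'],s['joint_velocities'].round(3))
cv2.imwrite('pics/wrist5.png',robot.read_camera('wrist')[:,:,::-1])
sh([clampF(a,20,z=.254) for a in (1.4,1.57)]+[clampF(1.57,10)])
E
```

```text
clock: 3.9
position: [0.6022, 0.1828, 0.2568]
orientation: [3.133, 0.011, 2.783]
ft_force: [0.9, -0.3, -0.4]
grip_width: -0.001
[0.60222318 0.18282683 0.25679827] [-0.004  0.003 -0.013 -0.009 -0.004 -0.005 -0.002]
[0.602 0.179 0.254] shift cm [-0.13 -0.37  0.27]
[0.596 0.172 0.254] shift cm [ 0.29 -0.95 -0.01]
[0.594 0.162 0.254] shift cm [-0.14 -0.99 -0.01]
```

View pics/wrist5.png

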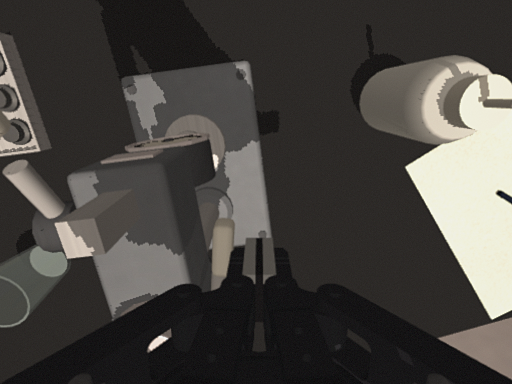

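```bash
python3 -m inch '[[[0.3,-0.7,0.2,0,0,0,0],[0.2,-0.6,0,0,0,0,0],[0,-0.5,0,0,0,0,0]]]';  python3 -m inch '[[[0,-0.4,0,0,0,0,0],[0,0,0,0,0,0,0]]]'
python3 - <<'E'
from h import *
s=robot.sense()
print(s['position'],s['joint_velocities'].round(3))
cv2.imwrite('pics/wrist6.png',robot.read_camera('wrist')[:,:,::-1])
sh([clampF(1.57,20),clampF(1.57,10)])
E
```

```text
clock: 4.25
position: [0.5939, 0.1723, 0.255]
orientation: [3.124, 0.014, 2.786]
ft_force: [2.8, 9.6, -0.8]
grip_width: -0.0
clock: 4.45
position: [0.5939, 0.1737, 0.2553]
orientation: [3.115, 0.015, 2.788]
ft_force: [-0.5, 0.4, -0.2]
grip_width: 0.002
[0.59393437 0.17368583 0.25532204] [-0.004  0.003 -0.009 -0.004 -0.007  0.003  0.003]
[0.596 0.172 0.254] shift cm [-0.3  -0.07  0.12]
[0.594 0.162 0.254] shift cm [-0.13 -0.99 -0.02]
```

View pics/wrist6.png

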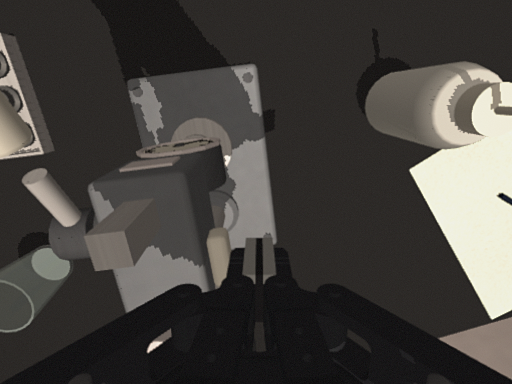

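```bash
python3 -m inch '[[[0,1.5,0,0,0,0,0],[0,1,-2,0,0,0,0],[0,0,-3,0,0,0,0],[0,0,-3,0,0,0,0],[0,0,-1.5,0,0,0,0],[0,0,0,0,0,0,0]]]'
python3 - <<'E'
from h import *
from math import *
s=robot.sense(); p=np.load('stand.npy')
for n in ['top','side','wrist']:
  im=robot.read_camera(n)[:,:,::-1]; cv2.imwrite(f'pics/{n}7.png',im)
a=cv2.imread("pics/top7.png")[130:270,110:350]; cv2.imwrite("pics/top7z.png",cv2.resize(a,None,fx=3.3,fy=3.3,interpolation=cv2.INTER_CUBIC))
H=lambda d,th:[-12-d*cos(th),-52,215+d*sin(th)]
pts=S(p,[H(110-37,.5),H(110,.5),H(110+37,.5)])
print((proj('top',pts)-[110,130])*3.3, proj('side',pts),proj('wrist',pts,s))
print('clamp wrist', proj('wrist',S(p,[[55-76*sin(1.57),38,266]]),s))
print(pts.round(3))
sh([[.462,.089,.36]])
E
```

```text
clock: 5.1
position: [0.5971, 0.1948, 0.349]
orientation: [3.132, 0.003, 2.787]
ft_force: [1.0, 0.2, -0.6]
grip_width: -0.0
[[421.18174589 291.97328079]
 [410.05639972 334.59910015]
 [398.49481596 378.9061709 ]] [[206.53547038 163.0921379 ]
 [193.58812745 158.13687785]
 [180.29488275 153.04845484]] [[ 70.45351876 128.40093254]
 [ 39.56317436  81.89811273]
 [ -1.04177764  21.06661676]]
clamp wrist [[197.51541511 187.96623597]]
[[0.498 0.081 0.25 ]
 [0.466 0.088 0.268]
 [0.435 0.095 0.285]]
[0.462 0.089 0.36 ] shift cm [  8.86 -14.49  -1.5 ]
```

View pics/wrist7.png

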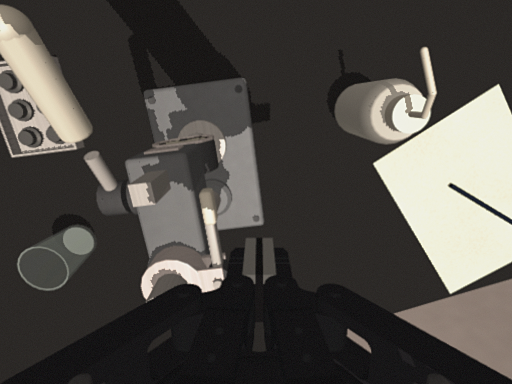

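View pics/top7z.png

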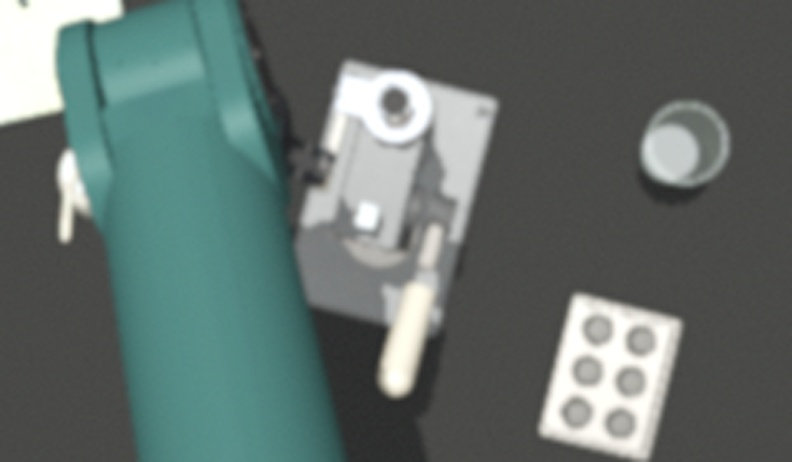

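View pics/side7.png

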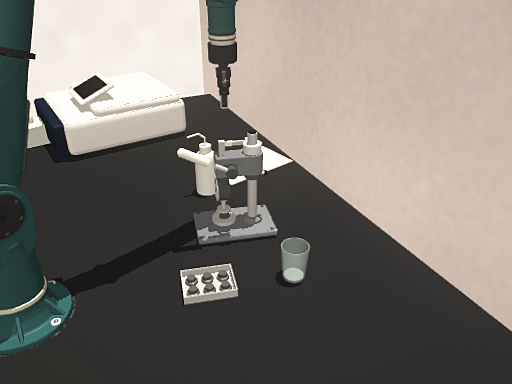

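```bash
python3 -m inch '[[[1.8,-3,0,0,0,0,0],[2,-3.2,0,0,0,-2.5,0],[2,-3.2,0,0,0,-2.5,0],[1.8,-2.8,0,0,0,-2.5,0],[1,-1.8,0,0,0,0,0],[0,0,0,0,0,0,0],[0,0,0,0,0,0,0]]]'
python3 - <<'E'
from h import *
from math import *
s=robot.sense(); p=np.load('stand.npy'); print(s['joint_velocities'].round(3))
im=robot.read_camera('wrist')[:,:,::-1]; cv2.imwrite(f'pics/wrist8.png',im)
H=lambda d,th:[-12-d*cos(th),-52,215+d*sin(th)]
pts=S(p,[H(110-37,.5),H(110,.5),H(110+37,.5)])
print(proj('wrist',pts,s))
sh([[.464,.0885,.31]])
E
```

```text
clock: 5.95
position: [0.4599, 0.0826, 0.3337]
orientation: [-3.135, -0.02, 2.924]
ft_force: [0.3, 0.6, -0.4]
grip_width: 0.001
[ 0.011 -0.001  0.007  0.03   0.007  0.005 -0.001]
[[266.36586048 247.4253791 ]
 [267.32775266 217.33982607]
 [268.54824522 179.2847932 ]]
[0.464 0.088 0.31 ] shift cm [-0.32  0.69  2.34]
```

View pics/wrist8.png

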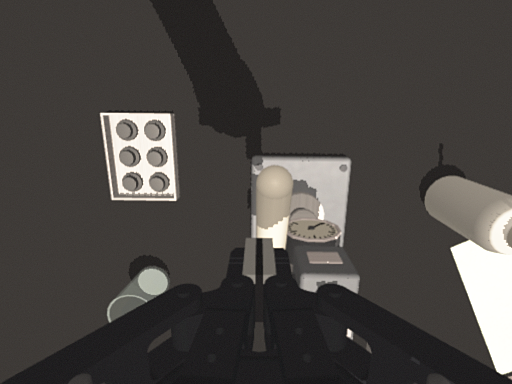

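```bash
python3 -m inch '[[[0,0.8,1,0,0,0,0],[0,0,1.2,0,-1,0,0],[0,0,1.2,0,0,0,0],[0,0,0.8,0,0,0,0],[0,0,0,0,0,0,0]]]'
python3 - <<'E'
from h import *
s=robot.sense(); print(s['joint_velocities'].round(3))
im=robot.read_camera('wrist')[:,:,::-1]; cv2.imwrite(f'pics/wrist9.png',im)
sh([[.458,.090,.28]])
E
```

```text
clock: 6.5
position: [0.4653, 0.0973, 0.2869]
orientation: [-3.136, -0.002, 2.931]
ft_force: [-0.7, -0.7, 1.3]
grip_width: 0.003
[-0.012  0.014 -0.003 -0.022  0.    -0.001 -0.002]
[0.458 0.09  0.28 ] shift cm [ 0.59 -0.89  0.75]
```

View pics/wrist9.png

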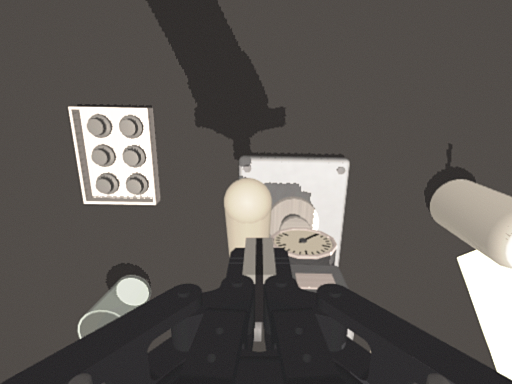

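```bash
python3 -m inch '[[[0.6,-0.7,0,0,0,0,0],[0,0,0.5,0,0,0,0],[0,0,0.6,0,0,0,0],[0,0,0.8,0,0,0,0],[0,0,0.8,0,0,0,0],[0,0,0.6,0,0,0,0],[0,0,0,0,0,0,0]]]'
python3 - <<'E'
from h import *
s=robot.sense(); print(s['joint_velocities'].round(3))
im=robot.read_camera('wrist')[:,:,::-1]; cv2.imwrite(f'pics/wrist10.png',im)
cv2.imwrite(f'pics/wrist10z.png',cv2.resize(im[180:280,200:360],None,fx=5,fy=5,interpolation=cv2.INTER_CUBIC))
sh([[.458,.090,.217]])
E
```

```text
clock: 7.25
position: [0.4596, 0.0928, 0.2538]
orientation: [-3.14, 0.002, 2.931]
ft_force: [0.4, 0.5, 2.2]
grip_width: -0.001
[ 0.    -0.001 -0.001 -0.005  0.001  0.003  0.003]
[0.458 0.09  0.217] shift cm [ 0.12 -0.31  3.71]
```

View pics/wrist10.png

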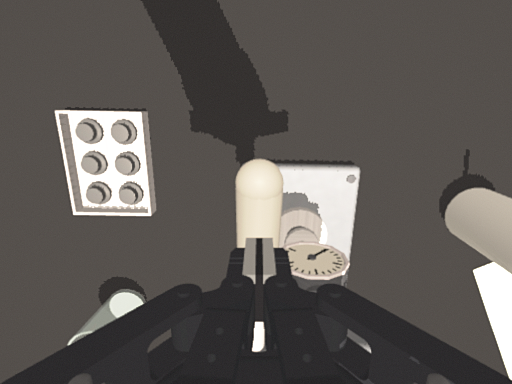

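View pics/wrist10z.png

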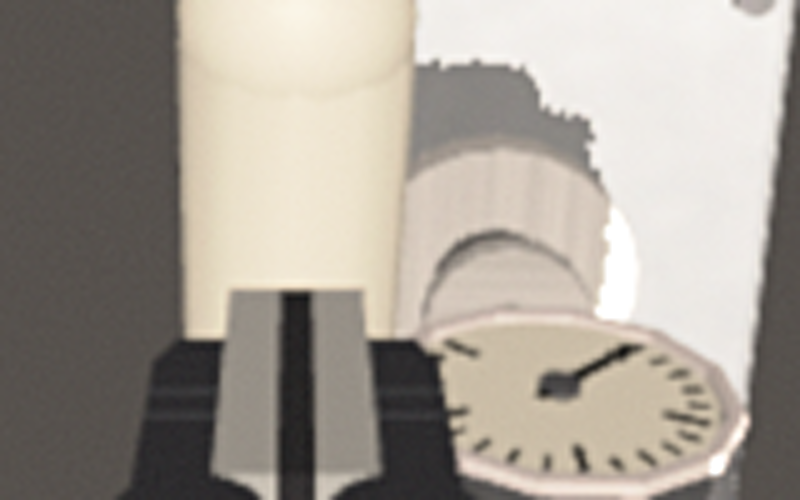

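```bash
python3 -m inch '[[[0,0,0.6,0,0,0,0],[0,0,0.7,0,0,0,0],[0,0,0.6,0,0,0,0],[0,0,0.3,0,0,0,0],[0,0,0,0,0,0,0],[0,0,0,0,0,0,0]]]'
python3 - <<'E'
from h import *
s=robot.sense(); print(s['joint_velocities'].round(3))
im=robot.read_camera('wrist')[:,:,::-1]
cv2.imwrite(f'pics/wrist11z.png',cv2.resize(im[180:300,200:360],None,fx=5,fy=5,interpolation=cv2.INTER_CUBIC))
sh([[.458,.090,.217]])
E
```

```text
clock: 7.9
position: [0.4585, 0.0932, 0.23]
orientation: [-3.139, -0.001, 2.931]
ft_force: [-1.5, 0.5, 3.5]
grip_width: -0.001
[ 0.001  0.003  0.001  0.002  0.    -0.005  0.001]
[0.458 0.09  0.217] shift cm [-0.02 -0.32  1.31]
```

View pics/wrist11z.png

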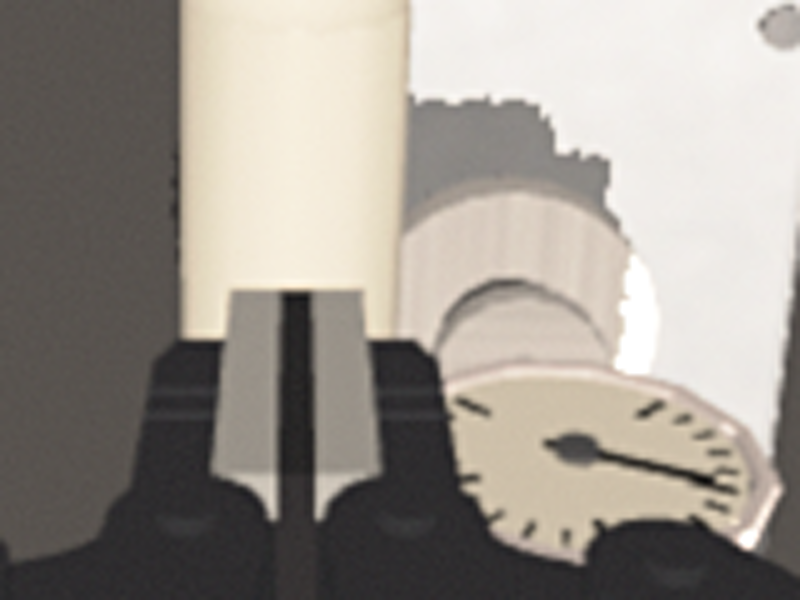

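```bash
python3 -m inch '[[[0,0,0.4,0,0,0,0],[0,0,0.4,0,0,0,0],[0,0,0.3,0,0,0,0],[0,0,0,0,0,0,0],[0,0,0,0,0,0,0]]]'
python3 - <<'E'
from h import *
s=robot.sense(); print(s['joint_velocities'].round(3))
im=robot.read_camera('wrist')[:,:,::-1]
cv2.imwrite(f'pics/wrist12z.png',cv2.resize(im[180:300,200:360],None,fx=5,fy=5,interpolation=cv2.INTER_CUBIC))
E
```

```text
clock: 8.45
position: [0.4578, 0.0934, 0.2185]
orientation: [-3.14, -0.002, 2.931]
ft_force: [-1.7, 1.5, 3.8]
grip_width: -0.004
[ 0.002  0.002 -0.     0.001 -0.    -0.004  0.   ]
```

View pics/wrist12z.png

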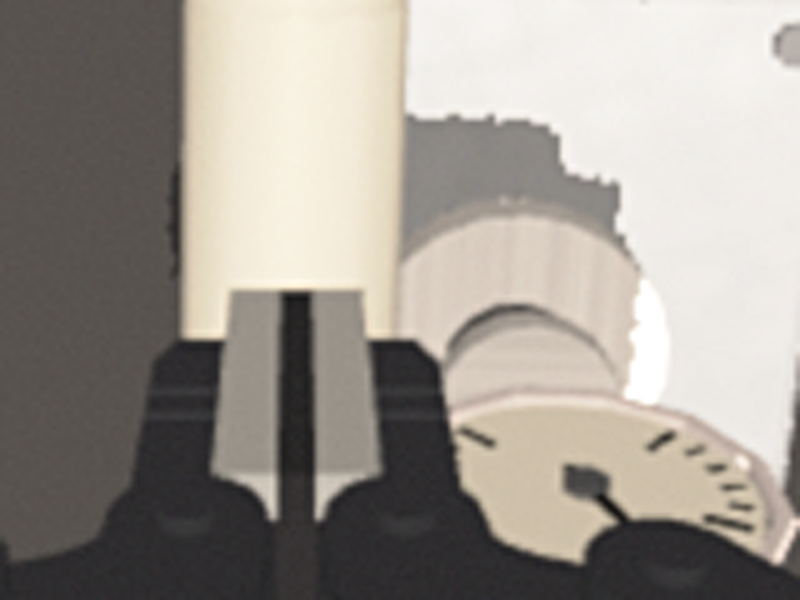

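```bash
python3 -m inch '[[[0,0,0.2,0,0,0,0],[0,0,0,0,0,0,0],[0,0,0,0,0,0,0]]]'
python3 - <<'E'
from h import *
s=robot.sense(); print(s['joint_velocities'].round(3))
im=robot.read_camera('wrist')[:,:,::-1]
cv2.imwrite(f'pics/wrist13z.png',cv2.resize(im[180:300,200:360],None,fx=5,fy=5,interpolation=cv2.INTER_CUBIC))
im=robot.read_camera('side')[:,:,::-1]
cv2.imwrite(f'pics/side13z.png',cv2.resize(im[120:260,160:330],None,fx=4,fy=4,interpolation=cv2.INTER_CUBIC))
im=robot.read_camera('top')[:,:,::-1]
cv2.imwrite(f'pics/top13.png',im)
E
```

```text
clock: 8.8
position: [0.4578, 0.0934, 0.2165]
orientation: [-3.14, -0.002, 2.931]
ft_force: [-2.3, 1.1, 4.4]
grip_width: 0.0
[ 0.001  0.003 -0.001  0.001 -0.001 -0.004 -0.002]
```

View pics/wrist13z.png

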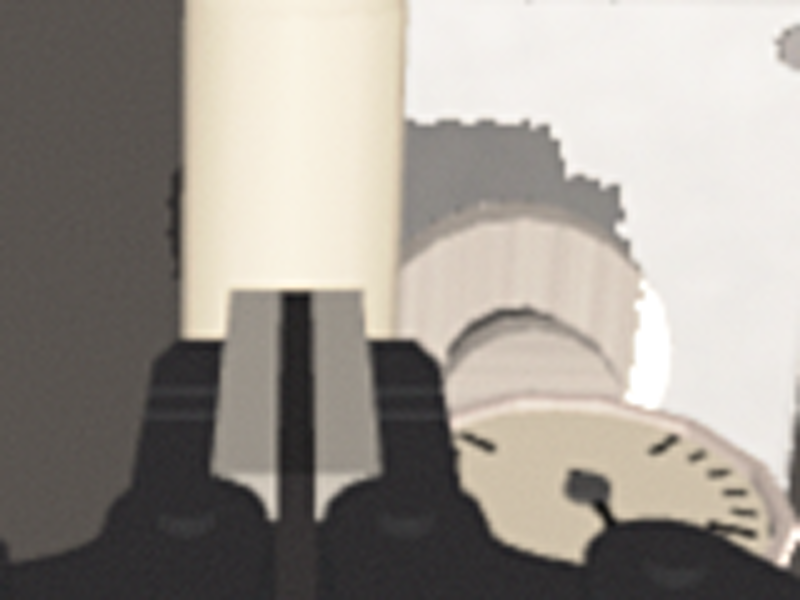

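View pics/side13z.png

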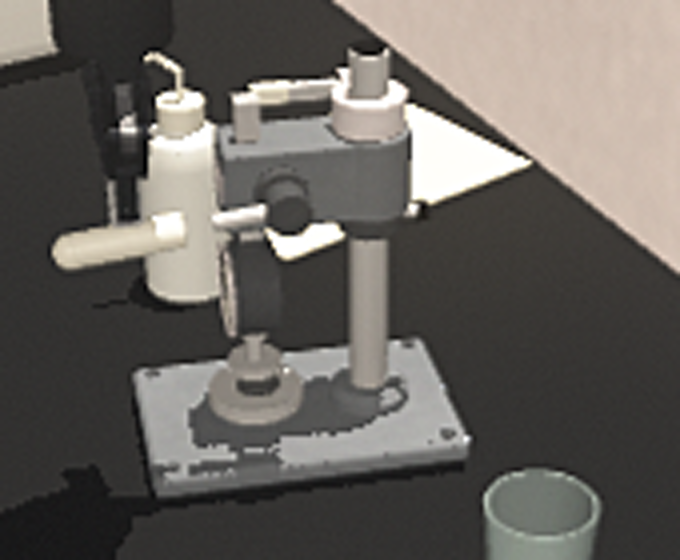

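Run:
```python
from h import *
from math import *
s=robot.sense(); p=np.load('stand.npy')
q0=np.array([-30-18,0,139-11])
pr=lambda q:(proj('wrist',S(p,[q]),s)[0]-[200,180]+.5)*5-.5
c=pr(q0)
print('centre',c)
J=np.c_[pr(q0+[0,8,0])-c, pr(q0+[0,0,8])-c]
for nm,v in [('needle',(25,38)),('needle b',(612-585,528-485))]:
    l,u=np.linalg.solve(J,np.array(v,float)); print(nm, 10-degrees(atan2(l,u))/13.5)
for nm,v in [('tick0',(663-587,444-487)),('tick5',(735-587,529-487))]:
    l,u=np.linalg.solve(J,np.array(v,float)); print(nm, 10-degrees(atan2(l,u))/13.5)
H=lambda d,th:[-12-d*cos(th),-52,215+d*sin(th)]
for th in (-.04,-.11,-.18):
  print(th,(proj('side',S(p,[H(73,th),H(147,th)]))-[160,120])*4)
```

```text
centre [570.54845974 491.09644949]
needle 9.150143659552322
needle b 9.221165203799538
tick0 0.30884083442798627
tick5 5.361653681338532
-0.04 [[175.6136176  225.40196508]
 [ 62.87520795 241.32528308]]
-0.11 [[176.59852928 232.15671143]
 [ 65.38068581 254.97017551]]
-0.18 [[178.1105363  238.77228128]
 [ 68.9492195  268.26927122]]
```

```bash
python3 -m inch '[[[0,0,0.05,0,0,0,0],[0,0,0,0,0,0,0],[0,0,0,0,0,0,0],[0,0,0,0,0,0,0],[0,0,0,0,0,0,0],[0,0,0,0,0,0,0],[0,0,0,0,0,0,0]]]'
python3 - <<'E'
from h import *
s=robot.sense(); print(s['joint_velocities'].round(3))
im=robot.read_camera('wrist')[:,:,::-1]
cv2.imwrite(f'pics/wrist14z.png',cv2.resize(im[180:300,200:360],None,fx=5,fy=5,interpolation=cv2.INTER_CUBIC))
E
```

```text
clock: 9.65
position: [0.4578, 0.0934, 0.2161]
orientation: [-3.14, -0.002, 2.931]
ft_force: [-2.4, 1.5, 4.4]
grip_width: 0.002
[-0.     0.001  0.     0.    -0.     0.001  0.   ]
```

View pics/wrist14z.png

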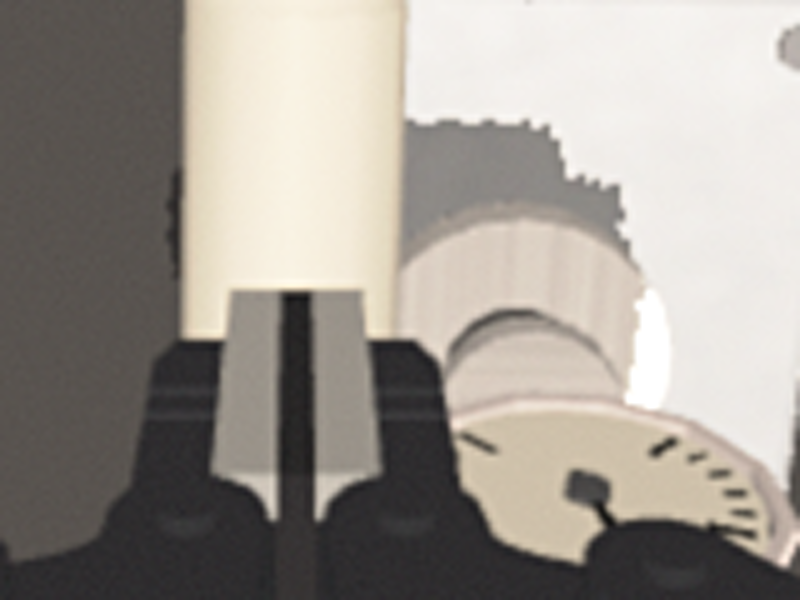

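View pics/top13.png

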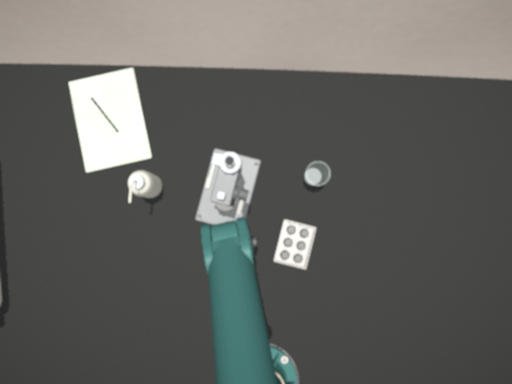

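The needle is steady at about 9 to 10 N. The clamp lever lies home along the head (near 210,177 in the top view), and the bystanders have not moved. I am handing the job in.

```bash
python3 -c "
from bench import robot
print(robot.finish_job())"
```

```text
the job is handed in; nothing more can be done
None
```

I locked the head by swinging the clamp lever home, pressed the hand lever to about 9 to 10 N, and handed the job in at about 9.7 s, still holding it there. No verdict was reported.

- **Clamp:** I pushed the lever with the shut fingers until it met its stop, at about 10 N on the wrist. The wrist and top pictures then showed it lying along the head's left edge.
- **Load:** I pressed the hand lever down in small steps, reading the dial through the wrist camera. At each reading it stayed well under 15 N. The last reading worked out to about 9.2 N.
- **Cross-checks:** The side view put the handle about 0.11 rad below level, which fits 10 N. The upward force on the tool was 4.4 N, close to the 4 N expected. The arm was still.
- **Bystanders:** The wash bottle, beaker and tray sat at the same places in the top picture as at the start.

**What disagreed:**
- The wrist camera and my fit of the stand's position differed by about 3 to 4 mm sideways, so I centred on the handle using the wrist picture.
- At the end a finger hid the needle's tip, so the dial reading is good to about 1 N.
- I did not measure the head's height or the stopper's position. The side view showed nothing out of place.

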